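Clamp a wooden medallion in the ratchet vice

ROBOT

A 7-joint arm with a two-finger parallel gripper is mounted at the origin on the work surface. World frame = base frame: x ahead of the robot, y to its left, z up, the work surface at z = 0. Lengths are in m, angles in rad, forces in N, time in s.
With the tool pointing down it reaches from about 0.425 to 0.925 m from the base axis. Payload 6.8 kg.
Tool frame: the origin (TCP) lies at the very end of the fingers, on their centre line; the grasp point (between the pads) lies 19 mm behind it (bot.grasp_offset is the distance from the TCP to the grasp point, in m); z points along the fingers, y is the direction in which the jaws open and shut (so a half turn about z gives the same grasp; the last joint's range is limited). The gripper opens to 85 mm and grips with 20 to 120 N. Pads are 22 mm wide; open, the fingers measure 114 mm over their backs; the gripper's body (76 mm by 85 mm) begins 54 mm behind the grasp point. The pads swing forward as they close: fully open they stand 13 mm farther back than shut.
Start: joints at [-0.108, 0.477, 0.022, 1.555, -0.011, 1.109, -0.083], TCP at [0.675, 0, 0.231] pointing down, gripper open.
Joint ranges: [-2.96, 2.96], [-0.34, 2.1], [-1.41, 1.46], [0.24, 2.44], [-1.37, 4.51], [0.17, 1.92], [-2.96, 2.96]. Speed limits (rad/s): [2.39, 2.39, 3.14, 3.14, 3.14, 3.14, 3.14].

INTERFACE

Orientations are given as a unit quaternion [w, x, y, z].
In Python, from station import monitor, cams, bot, finder gives the robot as it stands.
- The arm moves only by the tool jog_arm, never from a script. Its argument "plan" is a list of rows, each an object of numbers: "x", "y", "z": the shift along the tool's x, y, z as a fraction of full scale; "wx", "wy", "wz": the turn, a rotation vector about the tool's x, y, z as a fraction of full scale. A call has 1 to 12 rows; each row is the pose to reach, as a shift and turn from the pose measured when the call began, along the tool's axes at that moment, turning the shorter way round; what a row does not reach only later rows make up. Full scale, the value 1, is 20 cm for a shift and 180 degrees for a turn. A row lasts 1/12 s, in which the tool goes at most 41.7 mm and 7.16 degrees, less where a joint would pass 70% of its speed; a pose out of reach is approached as far as the arm can. A call with a number of a shift or a turn outside -1 to 1 is refused whole. A call with a gripper value outside its range is refused whole. "hand" is the opening, from -1 (shut) to 1 (fully open), set as the call begins (left out, the last holds). The fingers move at their own pace and stop on an object; "grip_force" is the grip in N (left out, the last holds). Time passes only in rows, so rows that repeat a pose let the fingers close. It gives the time, the measured TCP pose, the force and the opening at its end, in the units of the state.
- monitor.get_obs(): the state, without advancing time (a new reading comes with each control period).
- cams.read_camera(name): name is "scene" or "side" or "wrist"; returns the picture (480x640x3 uint8, red, green, blue); there is no depth.
- cams.get_calibration(name): a dict with "fx", "fy", "cx", "cy" (pixels), "extrinsics" (4x4, takes a point from world to camera coordinates). Camera axes: x right, y down, z forward; pixel columns grow to the right and rows downward; lengths in m; the calibration is good to about 2 mm. A picture is of the moment at which its call begins: read the wrist's pose just before it. get_calibration takes no time and is no camera call; for the wrist camera it gives the pose at the moment of the call.
- bot.hand_in(): hands the job in, once; it reports no verdict.
Trained networks look in the newest picture that a camera, given by its name, has taken for a name from the list of things; names that differ only in an ending like _2 or _b are one class to them, and where a whole thing is asked for, a point or a joint stands for the part that bears it (a point fixed in the world has none). Each returns a list of dicts, best first, with "confidence" (0 to 1); they miss things now and then, are a little off and sometimes report something else, mostly with a low value. They report only what shows in the picture. A call takes as long as a camera call. They do not tell look-alikes from the thing itself.
- finder.find_in(camera, target): "bbox" ([left, top, width, height] in pixels, round what is visible of it).
- finder.place_of(camera, target): "location" ([column, row] in pixels: a listed point, or the origin of a listed thing).
The state is a dict: "t": time; "q": joint angles; "joint_vel": joint speeds; "joint_torque": joint torques, N m; "eef_pos": TCP position; "tool_rot": TCP orientation; "contact_force": force on the tool from outside, world axes, zero at the start; "torque": the same for the moment, N m; "gripper_width": opening from 0.0 (shut) to 1.0 (fully open).
Only numpy, scipy, OpenCV 4.12 (cv2) and the standard library are available. Lean on these libraries where they do the work, as an engineer would, in place of code of your own. Each camera call takes 0.05 s, during which the arm holds its last target. There are 200 camera calls.

TASK

Set the wooden medallion down gently, lying flat, on the bed of the little ratchet vice between its two jaws, then turn the vice's knob clockwise until it slips and clicks over once, and stop there, before a second click, so that the medallion is held tight in the V-shaped jaw. Let go of the knob and leave the other things on the counter alone.

Things in the scene. Friction and masses are not known exactly. Their poses are not given: they have to be found in the camera images.
- medallion: loose solid beech disc lying flat, 40 mm in diameter and 20 mm thick, dark ring on its top; 30 g. Origin at the centre of its underside, z up
- vice: vice fixed to the counter, 206 mm long (its x), 74 mm wide (y), z up, origin at counter level. Grey housing at x -97..-27 mm, 47 mm high, knob on top; fixed steel V jaw (120 degrees, open towards -x) at x 65..102 mm, 45 mm high, 44 mm wide; sliding jaw between them. The jaws close along x, so the medallion's y sides stay free for fingers
- bed: the vice's aluminium bed between the jaws, 30 mm wide, its top face 20 mm above the counter; the medallion lies on it. Origin at the centre of its underside, 10 mm above the counter
- nest (a point): point on the bed's top face (20 mm above the counter) where the centre of the medallion's underside lies once it is pushed home into the V jaw; axes as the vice's
- jaw: sliding jaw, 26 mm wide, 21 to 43 mm above the counter; origin at the foot of its pressing face, its x points at the V jaw. At the start it leaves 5 to 19 mm of play along x for the medallion. The knob turned clockwise drives it along +x, pushing the medallion home. It has an unseen 0 to 8 mm of slack on its screw, taken up before it presses: tightening takes a third to over half a turn
- collar: steel collar under the knob, 42 mm diameter, 6 mm thick, with a dark mark along its x; it is the end of the screw and turns with it. At the start its mark and the knob's line agree. Origin on the knob's axis, 48 mm above the counter
- knob: round black knob, vertical axis, 36 mm wide, 55 to 81 mm above the counter, white line on top along its x; origin on its axis, 54 mm up. Clockwise from above tightens; it turns screw and collar at about 0.05 N m. Medallion tight, torque climbs to about 0.28 N m, then it slips with a click and drops below 0.1; each click (30 degrees) moves its line on past the collar's mark
- bangle: bystander: wooden bangle ring lying flat, 66 mm across, 14 mm high; origin at the centre of its underside
- jar: bystander: small closed glass jar with a wooden lid, 50 mm in diameter, 62 mm high; origin at the centre of its underside
- pencup: bystander: white ceramic cup, 72 mm across, 90 mm high; origin at the centre of its underside
Things that resemble listed ones, but are neither listed nor needed, are in the scene too. Of the things that look like the medallion, take the one that is farthest to the robot's right at the start.

How it is judged:
On the way, in this order (a step that is already met when the one before it is completed fails the run):
1. the medallion lies flat on the bed between the jaws, not yet clamped (horizontal distance between medallion and nest below 0.014 m and z of medallion in the frame of nest below 0.003 m and angle between medallion's own z axis and vertical below 0.1 rad and contact force between the fingers and medallion below 0.1 N), for 0.2 s.
2. the knob has slipped at least one click with the jaw tight on the medallion (angle between the x axis of knob and the x axis of collar, either way round above 0.25 rad and contact force between jaw and medallion above 4 N), for 0.1 s.
At the end, for the whole second after the job is handed in: the medallion lies flat on the bed, within 4 mm of the nest point and 3 mm of its height, tilted less than 0.1 rad, at rest and pressed by the sliding jaw with more than 4 N, and the knob's line stands one click (0.25 to 1.0 rad) past the collar's mark (all of step 2 and horizontal distance between medallion and nest below 0.004 m and z of medallion in the frame of nest between -0.003 and 0.003 m and angle between medallion's own z axis and vertical below 0.1 rad and angle between the x axis of knob and the x axis of collar, either way round below 1 rad and linear speed of medallion below 0.02 m/s); the robot touches nothing.
It fails at once if the knob is turned on to a second click (angle between the x axis of knob and the x axis of collar, either way round above 1 rad).
It fails at once if the medallion is pressed on the bed with more than 40 N (contact force between medallion and bed above 40 N).
It fails at once if a bystander is moved more than 20 mm (distance of any of bangle, jar, pencup from where it was at the start of the episode above 0.02 m).
It also fails if it takes over 72 s, if anything falls off the work surface, if the arm or the gripper's body presses on something with over 40 N, if the wrist force passes 120 N, or if a joint passes its speed limit or range.

## Working session

There is one attempt and no reset: what is moved stays moved. The work goes in short steps, Python scripts to look and compute and a tool call to move; the robot and the scene stay as the last step left them, time stands still between calls to the robot, and variables do not carry over. Pictures are saved under pics/ and viewed, about 8 in all and at most 12, crops included, and the job is handed in when it is done.

Besides the shell and the picture viewer there is one more tool, called after "Emit:" as a command line: name --argument value ..., lists and objects as JSON in quotes. jog_arm: Moves the arm, as the interface text tells. Shift numbers are shares of 20 cm and turn numbers shares of 180 degrees, none past 1 either way. Its arguments: {"type":"object","properties":{"plan":{"type":"array","items":{"type":"object","properties":{"x":{"type":"number","minimum":-1,"maximum":1},"y":{"type":"number","minimum":-1,"maximum":1},"z":{"type":"number","minimum":-1,"maximum":1},"wx":{"type":"number","minimum":-1,"maximum":1},"wy":{"type":"number","minimum":-1,"maximum":1},"wz":{"type":"number","minimum":-1,"maximum":1}}}},"hand":{"type":"number"},"grip_force":{"type":"number"}},"required":["plan"]}

```bash
mkdir -p pics; cat > h.py <<'E'
import numpy as np, cv2
from station import monitor, cams, bot, finder
def ray(cam,px):
    c=cams.get_calibration(cam);E=np.array(c["extrinsics"]);R,t=E[:3,:3],E[:3,3]
    d=R.T@np.array([(px[0]-c["cx"])/c["fx"],(px[1]-c["cy"])/c["fy"],1]);return -R.T@t,d
def onz(cam,px,z):
    o,d=ray(cam,px);return (o+d*(z-o[2])/d[2]).round(4)
def proj(cam,p):
    c=cams.get_calibration(cam);q=(np.array(c["extrinsics"])@np.r_[p,1])[:3]
    return np.array([c["fx"]*q[0]/q[2]+c["cx"],c["fy"]*q[1]/q[2]+c["cy"]]).round(1)
def snap(cam,name):
    im=cams.read_camera(cam)[:,:,::-1].copy();cv2.imwrite(f"pics/{name}.png",im);return im
Z=dict(medallion=0,vice=0,nest=.02,jaw=.021,collar=.048,knob=.054,bangle=0,jar=0,pencup=0)
E
python3 - <<'E'
from h import *
for c in ("scene","side"):
    snap(c,c+"0")
    for n,z in Z.items():
        for r in finder.place_of(c,n)[:5]:
            print(c,n,round(r["confidence"],2),np.round(r["location"]),onz(c,r["location"],z))
o=monitor.get_obs();print(o)
E
```

```text
scene medallion 0.77 [367. 201.] [0.4745 0.2937 0.    ]
scene medallion 0.66 [387. 182.] [0.4461 0.3879 0.    ]
scene medallion 0.64 [163. 312.] [ 0.4929 -0.2504  0.    ]
scene medallion 0.49 [415. 181.] [0.4857 0.4471 0.    ]
scene medallion 0.48 [366. 168.] [0.3663 0.3843 0.    ]
scene vice 0.55 [310. 264.] [0.5611 0.0552 0.    ]
scene nest 0.86 [326. 246.] [0.5569 0.1031 0.02  ]
scene jaw 0.53 [318. 254.] [0.5641 0.0755 0.021 ]
scene collar 0.62 [286. 262.] [ 0.5668 -0.0078  0.048 ]
scene knob 0.67 [284. 259.] [ 0.5613 -0.0075  0.054 ]
scene bangle 0.57 [164. 315.] [ 0.5002 -0.2517  0.    ]
scene jar 0.79 [200. 368.] [ 0.6493 -0.2487  0.    ]
scene jar 0.63 [365. 199.] [0.4648 0.2959 0.    ]
scene pencup 0.72 [437. 260.] [0.7213 0.2798 0.    ]
side medallion 0.78 [403. 364.] [0.3662 0.3943 0.    ]
side medallion 0.65 [342. 390.] [ 0.4729  0.4567 -0.    ]
side medallion 0.59 [359. 355.] [0.444  0.3784 0.    ]
side medallion 0.51 [285. 193.] [ 0.6448 -0.2462  0.    ]
side vice 0.76 [306. 251.] [0.5609 0.0548 0.    ]
side nest 0.64 [310. 257.] [0.5497 0.1086 0.02  ]
side jaw 0.5 [305
[... 410 characters left out ...]
 'q': array([-0.108096  ,  0.47700551,  0.02238433,  1.55541186, -0.01148781,
        1.10930618, -0.08310903]), 'joint_vel': array([-0.00016595,  0.00105084,  0.00156592, -0.00114683,  0.00017977,
       -0.00047325,  0.00036226]), 'joint_torque': array([ 8.11623886e-04, -5.96325445e+01,  1.60715651e+00, -2.81549531e+01,
        1.24640795e-02,  1.66412799e-03,  1.53261442e-05]), 'eef_pos': array([6.75007637e-01, 9.40582825e-06, 2.31298888e-01]), 'tool_rot': array([-4.44597221e-06,  7.07112053e-01,  7.07101509e-01,  2.15495215e-06]), 'contact_force': array([-0.35927125, -0.30764127,  0.44781329]), 'torque': array([ 0.05337144, -0.00568019,  0.00713227]), 'gripper_width': 0.9980805295558532}
```

View images.

View pics/scene0.png

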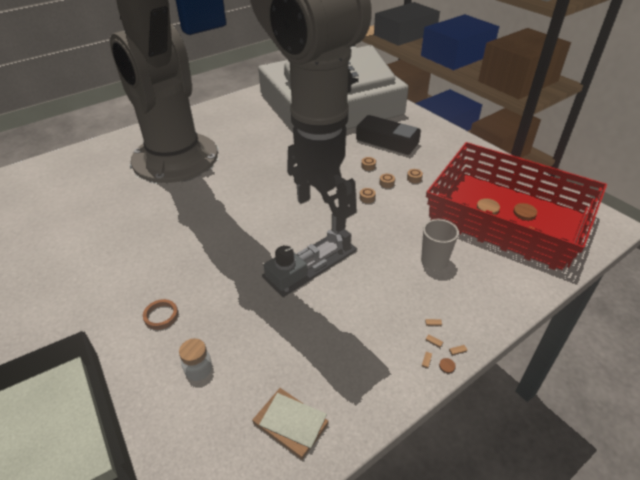

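View pics/side0.png

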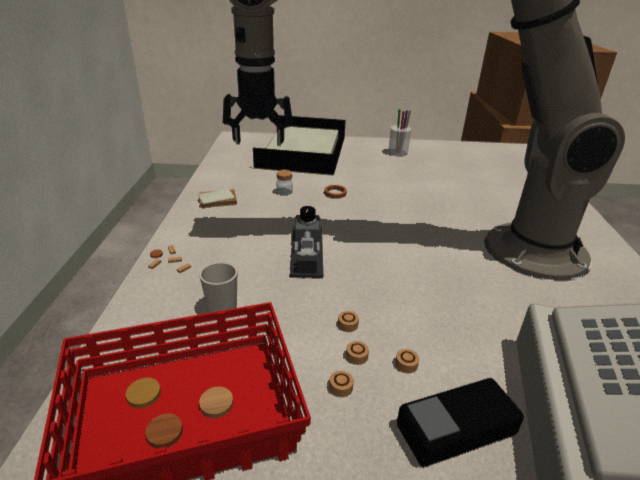

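Both views show the vice in the middle: knob at scene (285,254) and side (308,213), V jaw at scene (343,240). The ringed discs that could be taken for the medallion are at scene (368,195), (387,180), (368,162) and (415,175); in the side view these are (348,320), (357,351), (341,382) and (407,360). The plain discs, by the chips and in the red basket, have no ring. The one farthest right (smallest y) is scene (368,195) / side (348,320).

```bash
python3 - <<'E'
from h import *
print(onz("scene",(368,192),.02),onz("side",(348,317),.02))
for p in [(343,240),(285,254)]: print(onz("scene",p,.045))
s=cv2.imread("pics/side0.png")[190:400,270:430];c=cv2.imread("pics/scene0.png")[150:300,250:430]
s=cv2.resize(s,None,fx=2.5,fy=2.5,interpolation=2);c=cv2.resize(c,None,fx=2.2,fy=2.2,interpolation=2)
o=np.zeros((525,800,3),np.uint8);o[:,:400]=s;o[:330,400:796]=c;cv2.imwrite("pics/crop1.png",o)
E
```

```text
[0.4669 0.3021 0.02  ] [0.4638 0.3013 0.02  ]
[0.5836 0.128  0.045 ]
[0.5434 0.0065 0.045 ]
```

View pics/crop1.png

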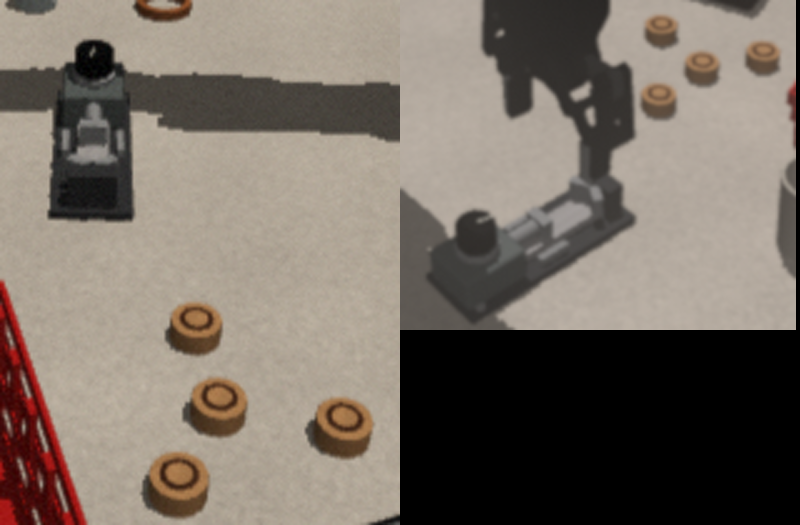

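The crop confirms the chosen disc: ringed, dark ring on top, at crop (195,322). It is the rightmost of the four. I'll pass over the vice for a wrist-camera look.

Emit:
jog_arm --plan '[{"x": 0.1,"y": -0.15},{"x": 0.2,"y": -0.3},{"x": 0.3,"y": -0.45},{"x": 0.3,"y": -0.55},{"x": 0.3,"y": -0.55},{"x": 0.3,"y": -0.55},{"x": 0.3,"y": -0.55}]' --hand 1

```text
invalid input at $.plan[0]: expected keys x, y, z, wx, wy, wz
```

```bash
python3 - <<'E'
from h import *
c="wrist";snap(c,"w1")
for n in ("vice","nest","jaw","collar","knob","medallion"):
    for r in finder.place_of(c,n)[:3]:
        print(c,n,round(r["confidence"],2),np.round(r["location"]),onz(c,r["location"],Z[n]))
o=monitor.get_obs();print(o['t'],o['eef_pos'],o['q'])
E
```

```text
wrist vice 0.88 [204. 141.] [0.5593 0.0525 0.    ]
wrist nest 0.71 [187.  79.] [0.5563 0.1039 0.02  ]
wrist jaw 0.73 [196. 123.] [0.5603 0.0687 0.021 ]
wrist knob 0.79 [196. 222.] [ 0.5633 -0.0108  0.054 ]
1.35 [6.75003149e-01 1.15889094e-06 2.31291494e-01] [-0.10811311  0.47700366  0.02240571  1.55543327 -0.01146766  1.10928859
 -0.08307946]
```

View pics/w1.png

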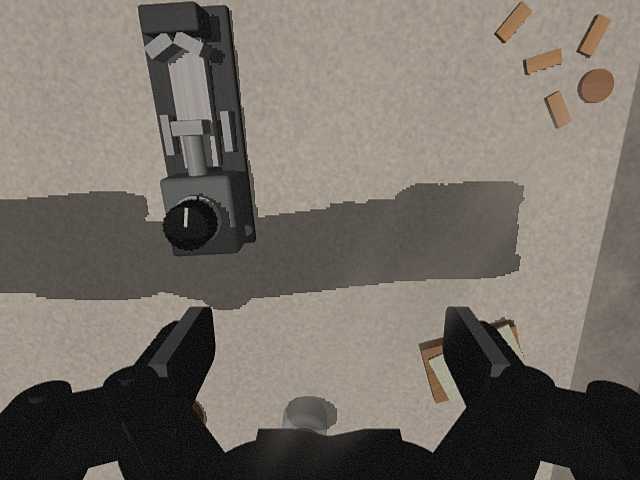

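The wrist view shows the vice: V jaw apex at (175,40), sliding jaw at (190,128), knob with its white line at (190,222). I'll get its yaw from the base's straight right edge and go on to the medallion.

Emit:
jog_arm --plan '[{"x": 0.15,"y": -0.15,"z": 0,"wx": 0,"wy": 0,"wz": 0},{"x": 0.3,"y": -0.3,"z": 0,"wx": 0,"wy": 0,"wz": 0},{"x": 0.45,"y": -0.45,"z": 0,"wx": 0,"wy": 0,"wz": 0},{"x": 0.6,"y": -0.6,"z": 0,"wx": 0,"wy": 0,"wz": 0},{"x": 0.75,"y": -0.75,"z": 0,"wx": 0,"wy": 0,"wz": 0},{"x": 0.75,"y": -0.75,"z": 0,"wx": 0,"wy": 0,"wz": 0},{"x": 0.75,"y": -0.75,"z": 0,"wx": 0,"wy": 0,"wz": 0},{"x": 0.75,"y": -0.75,"z": 0,"wx": 0,"wy": 0,"wz": 0},{"x": 0.75,"y": -0.75,"z": 0,"wx": 0,"wy": 0,"wz": 0}]' --hand 1

```text
t: 2.1
eef_pos: [0.5262, 0.1486, 0.2315]
tool_rot: [0.0, 0.708, 0.706, 0.0]
contact_force: [0.3, -0.0, 0.1]
gripper_width: 0.998
```

```bash
python3 - <<'E'
from h import *
c="wrist";snap(c,"w2")
for n in ("medallion","nest","knob"):
    for r in finder.place_of(c,n)[:4]:
        print(c,n,round(r["confidence"],2),np.round(r["location"]),onz(c,r["location"],Z[n]))
o=monitor.get_obs();print(o['t'],o['eef_pos'],o['q'])
print(proj(c,[.465,.302,.02]),proj("wrist",[.557,.104,.02]))
E
```

```text
wrist medallion 0.57 [250.  14.] [0.46   0.3055 0.    ]
wrist nest 0.91 [358. 246.] [0.5541 0.1053 0.02  ]
wrist knob 0.8 [368. 374.] [ 0.5626 -0.0123  0.054 ]
2.3 [0.52575809 0.14887023 0.23111642] [-0.34654813  0.26860938 -0.05247602  1.86229655  0.01673739  1.01126834
 -0.40825398]
[252.2  13.3] [361.5 247.1]
```

View pics/w2.png

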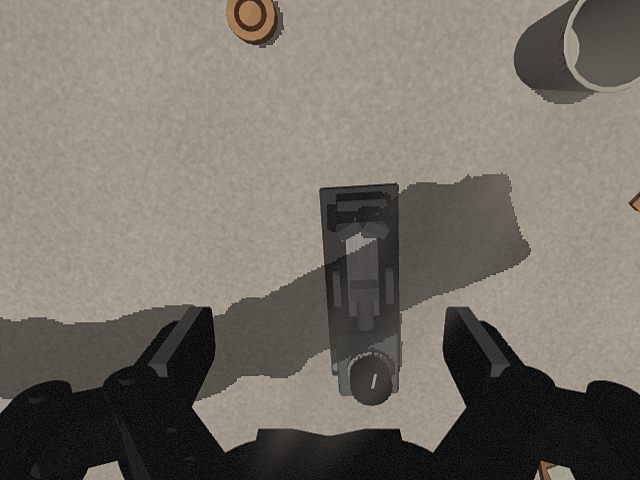

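The wrist view shows the chosen medallion at (250,14), as predicted (252,13), and the vice below with the knob at (372,375).

Emit:
jog_arm --plan '[{"x": 0.15,"y": -0.06,"z": 0,"wx": 0,"wy": 0,"wz": -0.022},{"x": 0.3,"y": -0.12,"z": 0.1,"wx": 0,"wy": 0,"wz": -0.022},{"x": 0.45,"y": -0.18,"z": 0.2,"wx": 0,"wy": 0,"wz": -0.022},{"x": 0.6,"y": -0.24,"z": 0.3,"wx": 0,"wy": 0,"wz": -0.022},{"x": 0.76,"y": -0.31,"z": 0.4,"wx": 0,"wy": 0,"wz": -0.022},{"x": 0.76,"y": -0.31,"z": 0.5,"wx": 0,"wy": 0,"wz": -0.022},{"x": 0.76,"y": -0.31,"z": 0.5,"wx": 0,"wy": 0,"wz": -0.022},{"x": 0.76,"y": -0.31,"z": 0.5,"wx": 0,"wy": 0,"wz": -0.022},{"x": 0.76,"y": -0.31,"z": 0.5,"wx": 0,"wy": 0,"wz": -0.022}]' --hand 1

```text
t: 3.05
eef_pos: [0.4655, 0.3, 0.1318]
tool_rot: [0.0, 0.684, 0.73, 0.0]
contact_force: [0.2, -0.1, -0.8]
gripper_width: 0.994
```

```bash
python3 - <<'E'
from h import *
# yaw from base edges in w2: shift calibration back by using the pose of that picture
c=cams.get_calibration("wrist");E=np.array(c["extrinsics"]);o=monitor.get_obs()
from scipy.spatial.transform import Rotation as R
def T(p,q): M=np.eye(4);M[:3,:3]=R.from_quat(np.r_[q[1:],q[0]]).as_matrix();M[:3,3]=p;return M
K=E@T(o['eef_pos'],o['tool_rot'])   # tool->cam
E2=K@np.linalg.inv(T([.52576,.14887,.23112],[0,.708,.706,0]))
cams.get_calibration=lambda n:dict(c,extrinsics=E2)
for a,b in [((320,190),(333,390)),((398,184),(400,392))]:
    p,q=onz("wrist",a,.008),onz("wrist",b,.008);d=p-q;print(p,q,np.degrees(np.arctan2(d[1],d[0])))
cams.get_calibration=lambda n:c
im=snap("wrist","w3")
for r in finder.place_of("wrist","medallion")[:4]+finder.find_in("wrist","medallion")[:4]: print(r)
hsv=cv2.cvtColor(im,cv2.COLOR_BGR2HSV);m=cv2.inRange(hsv,(5,90,60),(25,255,255))
n,l,st,ce=cv2.connectedComponentsWithStats(m)
for i in range(1,n):
    if st[i,4]>300: print(st[i],ce[i].round(1))
print(o['t'],o['eef_pos'],o['tool_rot'],proj("wrist",[.465,.302,.02]))
E
```

```text
[0.5178 0.1568 0.008 ] [ 0.5301 -0.0672  0.008 ] 93.14299580831185
[0.5908 0.1622 0.008 ] [ 0.6045 -0.0701  0.008 ] 93.37513570820754
{'location': [309.7, 100.3], 'confidence': 0.97}
{'location': [176.3, 71.2], 'confidence': 0.95}
{'location': [324.3, 219.7], 'confidence': 0.59}
{'bbox': [332.4, 2.2, 55.0, 16.5], 'confidence': 0.81}
{'bbox': [297.9, 191.4, 59.2, 69.0], 'confidence': 0.74}
{'bbox': [131.5, 33.8, 77.3, 74.6], 'confidence': 0.72}
{'bbox': [273.8, 64.7, 67.2, 74.6], 'confidence': 0.61}
[336   0  53  13 433] [363.3   4.4]
[ 132   35   67   70 3357] [165.2  69.2]
[ 277   68   64   68 3170] [308.4 101.3]
[ 297  196   59   61 2239] [325.3 226.1]
3.05 [0.46547018 0.29997002 0.13182755] [4.89388504e-04 6.83933905e-01 7.29543791e-01 1.77693877e-04] [327.8 228.7]
```

View pics/w3.png

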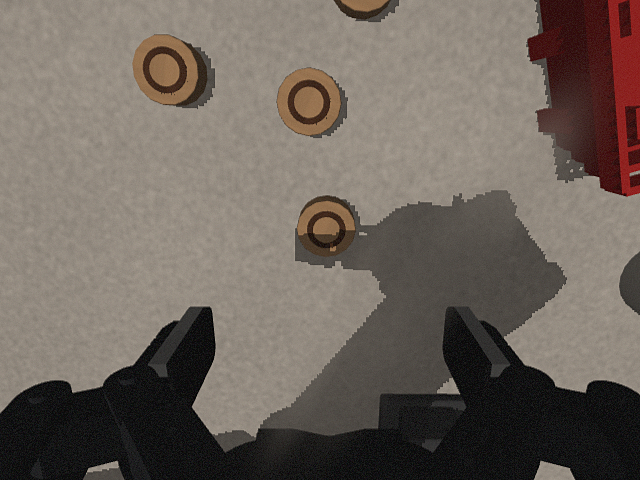

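All four ringed discs are visible here; the target is at (327,226), between the fingers and 1.5–4 mm from the TCP line. I'll descend and grip gently.

Emit:
jog_arm --plan '[{"x": 0.02,"y": -0.004,"z": 0.15,"wx": 0,"wy": 0,"wz": 0},{"x": 0.02,"y": -0.004,"z": 0.3,"wx": 0,"wy": 0,"wz": 0},{"x": 0.02,"y": -0.004,"z": 0.43,"wx": 0,"wy": 0,"wz": 0},{"x": 0.02,"y": -0.004,"z": 0.53,"wx": 0,"wy": 0,"wz": 0},{"x": 0.02,"y": -0.004,"z": 0.6,"wx": 0,"wy": 0,"wz": 0},{"x": 0.02,"y": -0.004,"z": 0.634,"wx": 0,"wy": 0,"wz": 0},{"x": 0.02,"y": -0.004,"z": 0.634,"wx": 0,"wy": 0,"wz": 0},{"x": 0.02,"y": -0.004,"z": 0.634,"wx": 0,"wy": 0,"wz": 0},{"x": 0.02,"y": -0.004,"z": 0.634,"wx": 0,"wy": 0,"wz": 0}]' --hand 1

```text
t: 3.95
eef_pos: [0.4658, 0.3048, 0.0069]
tool_rot: [0.001, 0.684, 0.729, 0.002]
contact_force: [0.2, -0.6, 0.0]
gripper_width: 1.003
```

Emit:
jog_arm --plan '[{"x": 0,"y": 0,"z": 0,"wx": 0,"wy": 0,"wz": 0},{"x": 0,"y": 0,"z": 0,"wx": 0,"wy": 0,"wz": 0},{"x": 0,"y": 0,"z": 0,"wx": 0,"wy": 0,"wz": 0},{"x": 0,"y": 0,"z": 0,"wx": 0,"wy": 0,"wz": 0},{"x": 0,"y": 0,"z": 0,"wx": 0,"wy": 0,"wz": 0},{"x": 0,"y": 0,"z": 0,"wx": 0,"wy": 0,"wz": 0},{"x": 0,"y": 0,"z": 0,"wx": 0,"wy": 0,"wz": 0},{"x": 0,"y": 0,"z": 0,"wx": 0,"wy": 0,"wz": 0},{"x": 0,"y": 0,"z": 0,"wx": 0,"wy": 0,"wz": 0},{"x": 0,"y": 0,"z": 0,"wx": 0,"wy": 0,"wz": 0},{"x": 0,"y": 0,"z": 0,"wx": 0,"wy": 0,"wz": 0},{"x": 0,"y": 0,"z": 0,"wx": 0,"wy": 0,"wz": 0}]' --hand -1 --grip_force 25

```text
t: 4.95
eef_pos: [0.466, 0.305, 0.0076]
tool_rot: [0.001, 0.684, 0.729, 0.002]
contact_force: [-0.9, -0.6, 6.1]
gripper_width: 0.452
```

Emit:
jog_arm --plan '[{"x": 0,"y": 0,"z": -0.1,"wx": 0,"wy": 0,"wz": 0},{"x": 0,"y": 0,"z": -0.25,"wx": 0,"wy": 0,"wz": 0},{"x": 0,"y": 0,"z": -0.4,"wx": 0,"wy": 0,"wz": 0},{"x": 0,"y": 0,"z": -0.5,"wx": 0,"wy": 0,"wz": 0},{"x": 0,"y": 0,"z": -0.5,"wx": 0,"wy": 0,"wz": 0},{"x": 0,"y": 0,"z": -0.5,"wx": 0,"wy": 0,"wz": 0}]'

```text
t: 5.45
eef_pos: [0.4663, 0.3052, 0.1088]
tool_rot: [0.001, 0.684, 0.729, 0.004]
contact_force: [-0.5, 0.6, -1.4]
gripper_width: 0.454
```

```bash
python3 - <<'E'
from h import *
from scipy.spatial.transform import Rotation as R
c=cams.get_calibration("wrist");E=np.array(c["extrinsics"]);o=monitor.get_obs()
def T(p,q): M=np.eye(4);M[:3,:3]=R.from_quat(np.r_[q[1:],q[0]]).as_matrix();M[:3,3]=p;return M
K=E@T(o['eef_pos'],o['tool_rot'])
np.save("K.npy",K)
E1=K@np.linalg.inv(T([.675,0,.2313],[0,.70711,.70710,0]))
cams.get_calibration=lambda n:dict(c,extrinsics=E1)
print("jaw top edge",onz("wrist",(188,121),.043),"knob top",onz("wrist",(190,224),.081))
im=cv2.imread("pics/w1.png")[0:260,130:262];cv2.imwrite("pics/c2.png",cv2.resize(im,None,fx=2.3,fy=2.3,interpolation=2))
im=cv2.resize(im,None,fx=2.3,fy=2.3,interpolation=2)
i2=cv2.resize(cv2.imread("pics/w2.png")[175:410,300:420],None,fx=2.5,fy=2.5,interpolation=2)
i2=cv2.convertScaleAbs(i2,alpha=2)
O=np.zeros((600,620,3),np.uint8);O[:im.shape[0],:im.shape[1]]=im;O[:i2.shape[0],310:310+i2.shape[1]]=i2;cv2.imwrite("pics/c2.png",O)
print(o)
E
```

```text
jaw top edge [0.5615 0.0707 0.043 ] knob top [ 0.5679 -0.0051  0.081 ]
{'t': 5.45, 'q': array([-0.58702104,  0.43570582, -0.13219803,  1.94534892,  0.08300389,
        0.75795558, -0.702946  ]), 'joint_vel': array([-0.00330763,  0.03804338,  0.00344764,  0.03064786,  0.00130199,
       -0.00852841, -0.00098525]), 'joint_torque': array([ 5.90286101e-02, -5.29896498e+01, -5.08516431e-01, -2.28705883e+01,
       -1.47400569e-03,  3.22932587e-02,  1.85597793e-02]), 'eef_pos': array([0.4662524 , 0.30519362, 0.10879562]), 'tool_rot': array([0.00109964, 0.68412991, 0.72934987, 0.00371911]), 'contact_force': array([-0.4823527 ,  0.56047026, -1.42098277]), 'torque': array([-0.01594171,  0.00535829, -0.01202755]), 'gripper_width': 0.453643446470467}
```

View pics/c2.png

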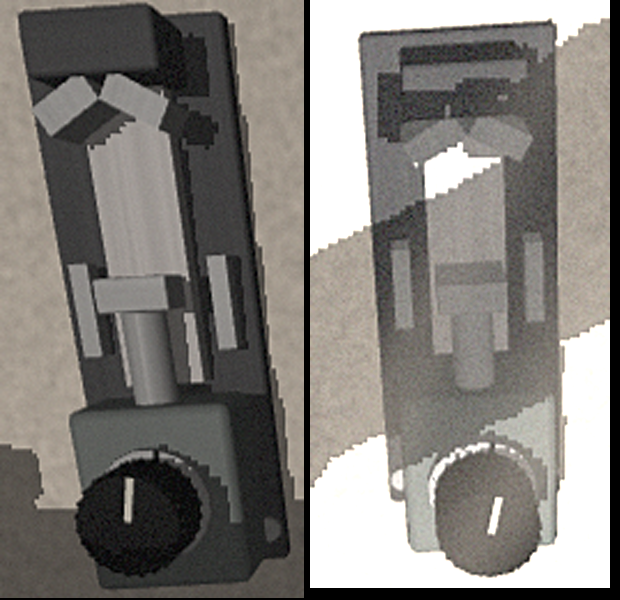

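```bash
python3 - <<'E'
from h import *
from scipy.spatial.transform import Rotation as R
c=cams.get_calibration("wrist");K=np.load("K.npy")
def T(p,q): M=np.eye(4);M[:3,:3]=R.from_quat(np.r_[q[1:],q[0]]).as_matrix();M[:3,3]=p;return M
E1=K@np.linalg.inv(T([.675,0,.2313],[0,.70711,.70710,0]))
E2=K@np.linalg.inv(T([.52576,.14887,.23112],[0,.708,.706,0]))
for nm,E,L in (("w1",E1,[("jaw top",(190,121),.043),("Vtop apex",(130+100/2.3,88/2.3),.045),("tipL",(130+50/2.3,133/2.3),.045),("tipR",(130+155/2.3,124/2.3),.045),("bedL@jaw",(130+100/2.3,265/2.3),.02),("bedR@jaw",(130+187/2.3,265/2.3),.02)]),
  ("w2",E2,[("jaw top",(300+162/2.5,175+283/2.5),.043),("jaw foot",(300+162/2.5,175+263/2.5),.021),("Vtop apex",(300+152/2.5,175+128/2.5),.045),("bedL",(300+115/2.5,175+220/2.5),.02),("bedR",(300+196/2.5,175+220/2.5),.02)])):
    cams.get_calibration=lambda n:dict(c,extrinsics=E)
    for n,p,z in L: print(nm,n,onz("wrist",p,z))
E
```

```text
w1 jaw top [0.5631 0.0707 0.043 ]
w1 Vtop apex [0.5575 0.1308 0.045 ]
w1 tipL [0.5392 0.1172 0.045 ]
w1 tipR [0.5746 0.12   0.045 ]
w1 bedL@jaw [0.5416 0.0751 0.02  ]
w1 bedR@jaw [0.5741 0.0751 0.02  ]
w2 jaw top [0.5589 0.072  0.043 ]
w2 jaw foot [0.5608 0.0704 0.021 ]
w2 Vtop apex [0.5537 0.1318 0.045 ]
w2 bedL [0.5424 0.088  0.02  ]
w2 bedR [0.5736 0.0879 0.02  ]
```

Emit:
jog_arm --plan '[{"x": -0.15,"y": 0.06,"z": 0,"wx": 0,"wy": 0,"wz": 0},{"x": -0.3,"y": 0.12,"z": 0,"wx": 0,"wy": 0,"wz": 0},{"x": -0.45,"y": 0.18,"z": 0,"wx": 0,"wy": 0,"wz": 0},{"x": -0.6,"y": 0.24,"z": 0,"wx": 0,"wy": 0,"wz": 0},{"x": -0.75,"y": 0.3,"z": 0,"wx": 0,"wy": 0,"wz": 0},{"x": -0.9,"y": 0.36,"z": 0,"wx": 0,"wy": 0,"wz": 0},{"x": -1,"y": 0.388,"z": 0,"wx": 0,"wy": 0,"wz": 0},{"x": -1,"y": 0.388,"z": 0,"wx": 0,"wy": 0,"wz": 0},{"x": -1,"y": 0.388,"z": 0,"wx": 0,"wy": 0,"wz": 0},{"x": -1,"y": 0.388,"z": 0,"wx": 0,"wy": 0,"wz": 0}]'

```text
t: 6.28
eef_pos: [0.5553, 0.1114, 0.1075]
tool_rot: [0.0, 0.684, 0.73, 0.003]
contact_force: [-0.2, -0.8, -1.0]
gripper_width: 0.456
```

```bash
python3 - <<'E'
from h import *
o=monitor.get_obs();im=snap("wrist","w4")
from scipy.spatial.transform import Rotation as R
print(o['t'],o['eef_pos'],R.from_quat(np.r_[o['tool_rot'][1:],o['tool_rot'][0]]).as_matrix().round(4),o['gripper_width'])
ztop=o['eef_pos'][2]-.0076+.02
for n,z in (("medallion",ztop-.02),("nest",.02),("knob",.054)):
    for r in finder.place_of("wrist",n)[:2]: print(n,r,onz("wrist",r["location"],z))
print(proj("wrist",np.r_[o['eef_pos'][:2],ztop]))
E
```

```text
6.2833 [0.55534431 0.11136372 0.10749832] [[-0.0647  0.9979  0.0044]
 [ 0.9979  0.0647  0.0041]
 [ 0.0038  0.0047 -1.    ]] 0.4559591276711628
medallion {'location': [330.6, 307.9], 'confidence': 0.8} [0.5567 0.1093 0.0999]
nest {'location': [327.1, 254.1], 'confidence': 0.85} [0.5558 0.1051 0.02  ]
knob {'location': [329.1, 446.5], 'confidence': 0.75} [ 0.5648 -0.0109  0.054 ]
[327.1 326.5]
```

View pics/w4.png

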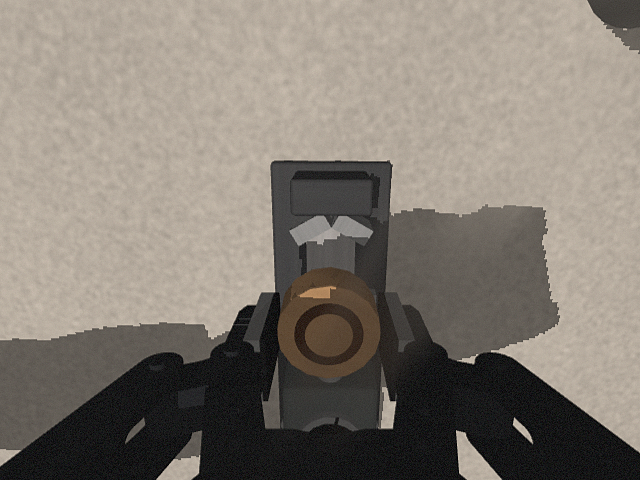

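The medallion is held flat; its ring centre at (329,333) is about 2 mm behind the TCP line. The V apex at (333,222) lines up ahead of it. I'll lower to just above the bed.

Emit:
jog_arm --plan '[{"x": -0.047,"y": 0.006,"z": 0,"wx": 0,"wy": 0,"wz": 0},{"x": -0.047,"y": 0.006,"z": 0.1,"wx": 0,"wy": 0,"wz": 0},{"x": -0.047,"y": 0.006,"z": 0.2,"wx": 0,"wy": 0,"wz": 0},{"x": -0.047,"y": 0.006,"z": 0.28,"wx": 0,"wy": 0,"wz": 0},{"x": -0.047,"y": 0.006,"z": 0.34,"wx": 0,"wy": 0,"wz": 0},{"x": -0.047,"y": 0.006,"z": 0.37,"wx": 0,"wy": 0,"wz": 0},{"x": -0.047,"y": 0.006,"z": 0.38,"wx": 0,"wy": 0,"wz": 0},{"x": -0.047,"y": 0.006,"z": 0.38,"wx": 0,"wy": 0,"wz": 0},{"x": -0.047,"y": 0.006,"z": 0.38,"wx": 0,"wy": 0,"wz": 0}]'

```text
t: 7.23
eef_pos: [0.5587, 0.1032, 0.033]
tool_rot: [0.001, 0.683, 0.73, 0.004]
contact_force: [1.1, 0.4, -1.1]
gripper_width: 0.453
```

```bash
python3 - <<'E'
from h import *
o=monitor.get_obs();im=snap("wrist","w5");print(o['t'],o['eef_pos'],o['contact_force'],o['torque'])
snap("side","s5")
i=cv2.imread("pics/s5.png")[190:290,240:370]
i=cv2.convertScaleAbs(cv2.resize(i,None,fx=4.5,fy=4.5,interpolation=2),alpha=1.6)
cv2.imwrite("pics/s5c.png",i)
E
```

```text
7.2333 [0.55872578 0.10321461 0.0330339 ] [ 1.09639027  0.43454187 -1.08276158] [ 0.04357936 -0.02853755  0.02198398]
```

View pics/s5c.png

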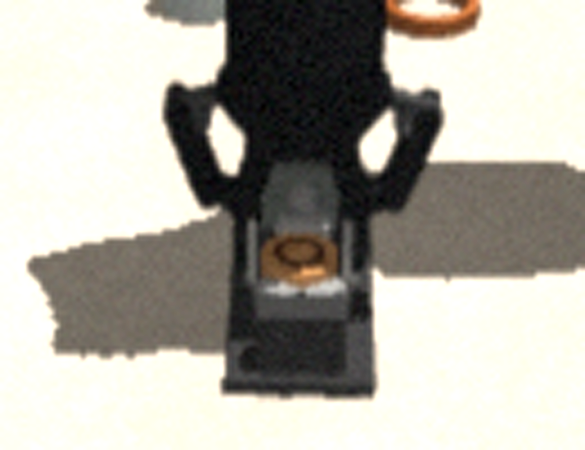

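The side crop shows the medallion flat between the fingers, centred over the bed behind the V. I'll lower the last few mm slowly.

Emit:
jog_arm --plan '[{"x": -0.006,"y": -0.007,"z": 0.01,"wx": 0,"wy": 0,"wz": 0},{"x": -0.006,"y": -0.007,"z": 0.02,"wx": 0,"wy": 0,"wz": 0},{"x": -0.006,"y": -0.007,"z": 0.024,"wx": 0,"wy": 0,"wz": 0},{"x": -0.006,"y": -0.007,"z": 0.024,"wx": 0,"wy": 0,"wz": 0}]'

```text
t: 7.67
eef_pos: [0.5574, 0.1019, 0.0283]
tool_rot: [0.001, 0.683, 0.73, 0.004]
contact_force: [-0.1, -0.0, 0.2]
gripper_width: 0.453
```

Emit:
jog_arm --plan '[{"x": 0,"y": 0,"z": 0.004,"wx": 0,"wy": 0,"wz": 0},{"x": 0,"y": 0,"z": 0.006,"wx": 0,"wy": 0,"wz": 0}]'

```text
t: 7.83
eef_pos: [0.5576, 0.102, 0.0276]
tool_rot: [0.001, 0.683, 0.73, 0.004]
contact_force: [-2.4, 0.0, 9.3]
gripper_width: 0.455
```

Emit:
jog_arm --plan '[{"x": 0,"y": 0,"z": -0.003,"wx": 0,"wy": 0,"wz": 0},{"x": 0,"y": 0,"z": -0.003,"wx": 0,"wy": 0,"wz": 0},{"x": 0,"y": 0,"z": -0.003,"wx": 0,"wy": 0,"wz": 0},{"x": 0,"y": 0,"z": -0.003,"wx": 0,"wy": 0,"wz": 0},{"x": 0,"y": 0,"z": -0.003,"wx": 0,"wy": 0,"wz": 0},{"x": 0,"y": 0,"z": -0.003,"wx": 0,"wy": 0,"wz": 0},{"x": 0,"y": 0,"z": -0.003,"wx": 0,"wy": 0,"wz": 0},{"x": 0,"y": 0,"z": -0.003,"wx": 0,"wy": 0,"wz": 0}]' --hand 0.3

```text
t: 8.5
eef_pos: [0.5575, 0.102, 0.0282]
tool_rot: [0.001, 0.683, 0.73, 0.004]
contact_force: [-0.1, 0.7, -0.3]
gripper_width: 0.651
```

Emit:
jog_arm --plan '[{"x": 0,"y": 0,"z": -0.1,"wx": 0,"wy": 0,"wz": 0},{"x": 0,"y": 0,"z": -0.25,"wx": 0,"wy": 0,"wz": 0},{"x": 0,"y": 0,"z": -0.4,"wx": 0,"wy": 0,"wz": 0},{"x": 0,"y": 0,"z": -0.5,"wx": 0,"wy": 0,"wz": 0},{"x": 0,"y": 0,"z": -0.5,"wx": 0,"wy": 0,"wz": 0},{"x": 0,"y": 0,"z": -0.5,"wx": 0,"wy": 0,"wz": 0}]'

```text
t: 9.0
eef_pos: [0.5576, 0.1017, 0.1293]
tool_rot: [0.002, 0.683, 0.73, 0.005]
contact_force: [0.1, 0.4, -0.3]
gripper_width: 0.647
```

```bash
python3 - <<'E'
from h import *
o=monitor.get_obs();im=snap("wrist","w6");print(o)
for n,z in (("medallion",.02),("nest",.02),("knob",.054),("collar",.048),("jaw",.021)):
    for r in finder.place_of("wrist",n)[:2]: print(n,r,onz("wrist",r["location"],z))
E
```

```text
{'t': 9.0, 'q': array([-0.21483973,  0.41719892, -0.09357961,  1.91398906,  0.04985601,
        0.80138663, -0.26861235]), 'joint_vel': array([-0.00191407,  0.03697692,  0.00033132,  0.03229191,  0.0016473 ,
       -0.00667639, -0.00064913]), 'joint_torque': array([ 5.79435308e-02, -5.27737677e+01,  4.23698848e-04, -2.39019853e+01,
       -4.34068643e-03,  1.84375414e-02,  1.23652752e-02]), 'eef_pos': array([0.55760048, 0.10167002, 0.12934217]), 'tool_rot': array([0.00188948, 0.68334132, 0.73007665, 0.00539993]), 'contact_force': array([ 0.10096835,  0.40394042, -0.30866012]), 'torque': array([-0.04775414,  0.04837926,  0.010817  ]), 'gripper_width': 0.6473905351344978}
medallion {'location': [326.6, 236.5], 'confidence': 0.76} [0.5556 0.0997 0.02  ]
knob {'location': [324.6, 407.3], 'confidence': 0.79} [ 0.5609 -0.008   0.054 ]
collar {'location': [327.5, 400.6], 'confidence': 0.77} [ 0.5629 -0.0075  0.048 ]
jaw {'location': [326.7, 279.3], 'confidence': 0.78} [0.5575 0.0696 0.021 ]
jaw {'location': [324.9, 234.6], 'confidence': 0.46} [0.5543 0.1014 0.021 ]
```

View pics/w6.png

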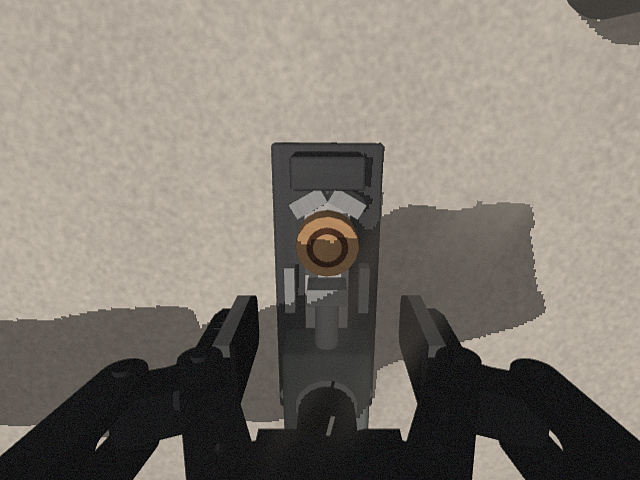

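The medallion lies on the bed at (327,246), V ahead, jaw at (327,285) behind it with a gap. Next I'll go above the knob, winding the wrist back so that one grip is enough for the whole turn.

Emit:
jog_arm --plan '[{"x": -0.12,"y": 0,"z": 0,"wx": 0,"wy": 0,"wz": -0.038},{"x": -0.26,"y": 0,"z": 0,"wx": 0,"wy": 0,"wz": -0.076},{"x": -0.4,"y": 0,"z": 0,"wx": 0,"wy": 0,"wz": -0.114},{"x": -0.5,"y": -0.01,"z": 0,"wx": 0,"wy": 0,"wz": -0.152},{"x": -0.557,"y": -0.01,"z": 0,"wx": 0,"wy": 0,"wz": -0.19},{"x": -0.557,"y": -0.01,"z": 0,"wx": 0,"wy": 0,"wz": -0.228},{"x": -0.557,"y": -0.01,"z": 0,"wx": 0,"wy": 0,"wz": -0.266},{"x": -0.557,"y": -0.01,"z": 0,"wx": 0,"wy": 0,"wz": -0.304},{"x": -0.557,"y": -0.01,"z": 0,"wx": 0,"wy": 0,"wz": -0.342},{"x": -0.557,"y": -0.01,"z": 0,"wx": 0,"wy": 0,"wz": -0.38},{"x": -0.557,"y": -0.01,"z": 0,"wx": 0,"wy": 0,"wz": -0.418},{"x": -0.557,"y": -0.01,"z": 0,"wx": 0,"wy": 0,"wz": -0.45}]' --hand 0.3

```text
t: 10.3
eef_pos: [0.5611, -0.01, 0.1258]
tool_rot: [0.002, 0.042, 0.999, 0.002]
contact_force: [-0.6, -1.4, -0.4]
gripper_width: 0.654
```

Emit:
jog_arm --plan '[{"x": 0,"y": 0,"z": 0,"wx": 0,"wy": 0,"wz": -0.038},{"x": 0,"y": 0,"z": 0,"wx": 0,"wy": 0,"wz": -0.076},{"x": 0,"y": 0,"z": 0,"wx": 0,"wy": 0,"wz": -0.114},{"x": 0,"y": 0,"z": 0,"wx": 0,"wy": 0,"wz": -0.152},{"x": 0,"y": 0,"z": 0,"wx": 0,"wy": 0,"wz": -0.19},{"x": 0,"y": 0,"z": 0,"wx": 0,"wy": 0,"wz": -0.228},{"x": 0,"y": 0,"z": 0,"wx": 0,"wy": 0,"wz": -0.26},{"x": 0,"y": 0,"z": 0,"wx": 0,"wy": 0,"wz": -0.26},{"x": 0,"y": 0,"z": 0,"wx": 0,"wy": 0,"wz": -0.26}]'

```text
t: 11.05
eef_pos: [0.5607, -0.0101, 0.1251]
tool_rot: [0.002, -0.356, 0.934, 0.002]
contact_force: [0.2, 0.2, 0.2]
gripper_width: 0.649
```

```bash
python3 - <<'E'
from h import *
from scipy.spatial.transform import Rotation as R
o=monitor.get_obs();im=snap("wrist","w7");print(o['t'],o['eef_pos'],o['q'],o['gripper_width'])
M=R.from_quat(np.r_[o['tool_rot'][1:],o['tool_rot'][0]]).as_matrix();print(M.round(4))
for n,z in (("knob",.054),("collar",.048)):
    for r in finder.place_of("wrist",n)[:2]: print(n,r,onz("wrist",r["location"],z))
print("expected knob top px",proj("wrist",[.563,-.0095,.081]))
w=np.array([.563,-.0095,.12])-o['eef_pos'];print("tool shift to knob",(M.T@w/.2).round(3))
E
```

```text
11.05 [ 0.56071609 -0.01014609  0.1251386 ] [ 0.36220508  0.47930791 -0.5780819   1.89854764  0.33407955  0.85705117
  1.91426579] 0.6494795190121984
[[-0.7461 -0.6658  0.0028]
 [-0.6658  0.7461  0.0048]
 [-0.0053  0.0017 -1.    ]]
knob {'location': [325.7, 261.7], 'confidence': 0.93} [ 0.5669 -0.0069  0.054 ]
collar {'location': [327.1, 252.6], 'confidence': 0.61} [ 0.5639 -0.0086  0.048 ]
collar {'location': [392.5, 279.9], 'confidence': 0.17} [0.5506 0.0328 0.048 ]
expected knob top px [326.7 272.1]
tool shift to knob [-0.011 -0.005  0.026]
```

View pics/w7.png

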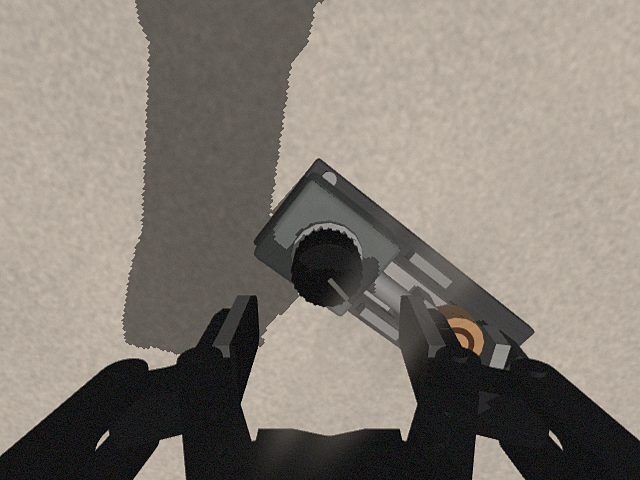

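The knob is at (327,268) on the finger centre line, with collar and housing behind it and the medallion undisturbed at (460,335). I'll descend around it and close.

Emit:
jog_arm --plan '[{"x": -0.011,"y": -0.004,"z": 0.06,"wx": 0,"wy": 0,"wz": 0},{"x": -0.011,"y": -0.004,"z": 0.13,"wx": 0,"wy": 0,"wz": 0},{"x": -0.011,"y": -0.004,"z": 0.2,"wx": 0,"wy": 0,"wz": 0},{"x": -0.011,"y": -0.004,"z": 0.26,"wx": 0,"wy": 0,"wz": 0},{"x": -0.011,"y": -0.004,"z": 0.295,"wx": 0,"wy": 0,"wz": 0},{"x": -0.011,"y": -0.004,"z": 0.295,"wx": 0,"wy": 0,"wz": 0},{"x": -0.011,"y": -0.004,"z": 0.295,"wx": 0,"wy": 0,"wz": 0},{"x": -0.011,"y": -0.004,"z": 0.295,"wx": 0,"wy": 0,"wz": 0}]'

```text
t: 11.87
eef_pos: [0.5638, -0.0087, 0.067]
tool_rot: [0.003, -0.357, 0.934, 0.001]
contact_force: [0.3, 0.8, -0.3]
gripper_width: 0.649
```

Emit:
jog_arm --plan '[{"x": 0,"y": 0,"z": 0,"wx": 0,"wy": 0,"wz": 0},{"x": 0,"y": 0,"z": 0,"wx": 0,"wy": 0,"wz": 0},{"x": 0,"y": 0,"z": 0,"wx": 0,"wy": 0,"wz": 0},{"x": 0,"y": 0,"z": 0,"wx": 0,"wy": 0,"wz": 0},{"x": 0,"y": 0,"z": 0,"wx": 0,"wy": 0,"wz": 0},{"x": 0,"y": 0,"z": 0,"wx": 0,"wy": 0,"wz": 0},{"x": 0,"y": 0,"z": 0,"wx": 0,"wy": 0,"wz": 0},{"x": 0,"y": 0,"z": 0,"wx": 0,"wy": 0,"wz": 0}]' --hand -1 --grip_force 40

```text
t: 12.53
eef_pos: [0.5644, -0.0084, 0.0681]
tool_rot: [0.004, -0.357, 0.934, 0.001]
contact_force: [-1.8, -0.2, 5.2]
gripper_width: 0.403
```

```bash
python3 -c "
from h import *
o=monitor.get_obs();print(o['t'],o['eef_pos'],o['contact_force'],o['torque'],o['q'],o['tool_rot'])"
```

```text
12.5333 [ 0.56441345 -0.0084072   0.06811862] [-1.7987898  -0.19838126  5.21742881] [ 0.10932484  0.36682348 -0.05540472] [ 0.32062275  0.56077472 -0.53473427  1.92722057  0.4019342   0.75341849
  1.85731399] [ 0.00359394 -0.35676054  0.93418842  0.00100036]
```

Emit:
jog_arm --plan '[{"x": 0,"y": 0,"z": 0,"wx": 0,"wy": 0,"wz": 0.03},{"x": 0,"y": 0,"z": 0,"wx": 0,"wy": 0,"wz": 0.06},{"x": 0,"y": 0,"z": 0,"wx": 0,"wy": 0,"wz": 0.09},{"x": 0,"y": 0,"z": 0,"wx": 0,"wy": 0,"wz": 0.12},{"x": 0,"y": 0,"z": 0,"wx": 0,"wy": 0,"wz": 0.15},{"x": 0,"y": 0,"z": 0,"wx": 0,"wy": 0,"wz": 0.18},{"x": 0,"y": 0,"z": 0,"wx": 0,"wy": 0,"wz": 0.21},{"x": 0,"y": 0,"z": 0,"wx": 0,"wy": 0,"wz": 0.24},{"x": 0,"y": 0,"z": 0,"wx": 0,"wy": 0,"wz": 0.27},{"x": 0,"y": 0,"z": 0,"wx": 0,"wy": 0,"wz": 0.3},{"x": 0,"y": 0,"z": 0,"wx": 0,"wy": 0,"wz": 0.3},{"x": 0,"y": 0,"z": 0,"wx": 0,"wy": 0,"wz": 0.3}]'

```text
t: 13.53
eef_pos: [0.5643, -0.0087, 0.0682]
tool_rot: [0.003, 0.105, 0.994, 0.002]
contact_force: [-0.3, -0.5, -0.6]
gripper_width: 0.401
```

```bash
cat > st.py <<'E'
from h import *
from scipy.spatial.transform import Rotation as R
o=monitor.get_obs();M=R.from_quat(np.r_[o['tool_rot'][1:],o['tool_rot'][0]]).as_matrix()
print(round(o['t'],2),o['eef_pos'].round(4),"F",o['contact_force'].round(1),"M",o['torque'].round(3),"jt7",round(o['joint_torque'][6],3),"q",o['q'].round(2),"yaw",round(np.degrees(np.arctan2(M[1,0],M[0,0])),2),"g",round(o['gripper_width'],3))
E
python3 st.py; python3 - <<'E'
from h import *
snap("wrist","w8"); i=cv2.imread("pics/w8.png"); print(proj("wrist",[.557,.1,.04]),proj("wrist",[.563,-.0095,.051]))
for n,z in (("medallion",.02),("jaw",.021)):
    for r in finder.place_of("wrist",n)[:2]: print(n,r,onz("wrist",r["location"],z))
E
```

```text
13.53 [ 0.5643 -0.0087  0.0682] F [-0.3 -0.5 -0.6] M [-0.311  0.099 -0.005] jt7 -0.225 q [ 0.15  0.52 -0.3   1.94  0.23  0.71  1.07] yaw 167.95 g 0.401
[560.5 220.4] [325.9 289.5]
jaw {'location': [495.1, 226.7], 'confidence': 0.74} [0.561 0.078 0.021]
```

Emit:
jog_arm --plan '[{"x": 0,"y": 0,"z": 0,"wx": 0,"wy": 0,"wz": 0.03},{"x": 0,"y": 0,"z": 0,"wx": 0,"wy": 0,"wz": 0.06},{"x": 0,"y": 0,"z": 0,"wx": 0,"wy": 0,"wz": 0.09},{"x": 0,"y": 0,"z": 0,"wx": 0,"wy": 0,"wz": 0.12},{"x": 0,"y": 0,"z": 0,"wx": 0,"wy": 0,"wz": 0.15},{"x": 0,"y": 0,"z": 0,"wx": 0,"wy": 0,"wz": 0.18}]'

```text
t: 14.18
eef_pos: [0.5642, -0.0088, 0.0682]
tool_rot: [0.002, 0.38, 0.925, 0.003]
contact_force: [-1.3, -1.5, 0.3]
gripper_width: 0.399
```

```bash
python3 st.py; python3 - <<'E'
from h import *
snap("wrist","w9")
for n,z in (("medallion",.02),("jaw",.021)):
    for r in finder.place_of("wrist",n)[:2]: print(n,r,onz("wrist",r["location"],z))
E
python3 st.py
```

```text
14.18 [ 0.5642 -0.0088  0.0682] F [-1.3 -1.5  0.3] M [-0.364  0.303  0.079] jt7 1.19 q [ 0.04  0.51 -0.16  1.95  0.12  0.69  0.59] yaw 135.34 g 0.399
medallion {'location': [485.6, 99.6], 'confidence': 0.87} [0.5565 0.1006 0.02  ]
jaw {'location': [457.0, 135.5], 'confidence': 0.75} [0.5593 0.0809 0.021 ]
14.33 [ 0.5642 -0.0088  0.0682] F [-0.5 -1.1 -0.3] M [-0.443  0.302 -0.084] jt7 -0.338 q [ 0.04  0.51 -0.16  1.95  0.12  0.69  0.6 ] yaw 135.7 g 0.401
```

Emit:
jog_arm --plan '[{"x": 0,"y": 0,"z": 0,"wx": 0,"wy": 0,"wz": 0.03},{"x": 0,"y": 0,"z": 0,"wx": 0,"wy": 0,"wz": 0.06},{"x": 0,"y": 0,"z": 0,"wx": 0,"wy": 0,"wz": 0.09},{"x": 0,"y": 0,"z": 0,"wx": 0,"wy": 0,"wz": 0.12},{"x": 0,"y": 0,"z": 0,"wx": 0,"wy": 0,"wz": 0.15}]'

```text
t: 14.75
eef_pos: [0.5641, -0.0088, 0.0682]
tool_rot: [0.001, 0.583, 0.812, 0.003]
contact_force: [-0.8, -0.5, 0.1]
gripper_width: 0.398
```

```bash
python3 st.py; python3 - <<'E'
from h import *
snap("wrist","w10")
for n,z in (("medallion",.02),("jaw",.021)):
    for r in finder.place_of("wrist",n)[:2]: print(n,r,onz("wrist",r["location"],z))
E
python3 st.py
```

```text
14.75 [ 0.5641 -0.0088  0.0682] F [-0.8 -0.5  0.1] M [-0.275  0.301  0.011] jt7 1.182 q [-0.06  0.5  -0.05  1.95  0.03  0.68  0.21] yaw 108.67 g 0.398
medallion {'location': [394.2, 32.8], 'confidence': 0.75} [0.5563 0.1048 0.02  ]
jaw {'location': [381.7, 85.1], 'confidence': 0.75} [0.5585 0.0828 0.021 ]
14.9 [ 0.5641 -0.0088  0.0682] F [-2.4 -1.1  0.7] M [-0.343  0.315 -0.041] jt7 -0.319 q [-0.06  0.5  -0.05  1.95  0.03  0.68  0.21] yaw 108.97 g 0.404
```

Emit:
jog_arm --plan '[{"x": 0,"y": 0,"z": 0,"wx": 0,"wy": 0,"wz": 0.02},{"x": 0,"y": 0,"z": 0,"wx": 0,"wy": 0,"wz": 0.04},{"x": 0,"y": 0,"z": 0,"wx": 0,"wy": 0,"wz": 0.06}]'

```text
t: 15.15
eef_pos: [0.5641, -0.0088, 0.0682]
tool_rot: [0.001, 0.654, 0.756, 0.003]
contact_force: [-1.1, -0.0, 0.6]
gripper_width: 0.399
```

```bash
cat > st2.py <<'E'
import sys
exec(open("st.py").read())
snap("wrist",sys.argv[1])
for n,z in (("medallion",.02),("jaw",.021)):
    for r in finder.place_of("wrist",n)[:1]: print(n,r['location'],onz("wrist",r["location"],z))
exec(open("st.py").read())
E
python3 st2.py w11
```

```text
15.15 [ 0.5641 -0.0088  0.0682] F [-1.1 -0.   0.6] M [-0.216  0.352  0.047] jt7 0.785 q [-0.09  0.5   0.    1.96 -0.01  0.68  0.06] yaw 98.31 g 0.399
medallion [351.6, 24.3] [0.5579 0.105  0.02  ]
jaw [344.3, 74.7] [0.5578 0.0842 0.021 ]
15.3 [ 0.5641 -0.0088  0.0682] F [-1.5 -1.5  1.2] M [-0.238  0.27  -0.014] jt7 -0.177 q [-0.09  0.5   0.    1.96 -0.01  0.68  0.06] yaw 98.45 g 0.397
```

Emit:
jog_arm --plan '[{"x": 0,"y": 0,"z": 0,"wx": 0,"wy": 0,"wz": 0.02},{"x": 0,"y": 0,"z": 0,"wx": 0,"wy": 0,"wz": 0.04},{"x": 0,"y": 0,"z": 0,"wx": 0,"wy": 0,"wz": 0.06}]'

```text
t: 15.55
eef_pos: [0.5641, -0.0087, 0.0682]
tool_rot: [0.0, 0.721, 0.693, 0.003]
contact_force: [-2.1, -0.8, 0.6]
gripper_width: 0.4
```

```bash
python3 st2.py w12
```

```text
15.55 [ 0.5641 -0.0087  0.0682] F [-2.1 -0.8  0.6] M [-0.207  0.329  0.03 ] jt7 0.777 q [-0.13  0.5   0.05  1.96 -0.04  0.67 -0.09] yaw 87.75 g 0.4
medallion [300.0, 23.4] [0.5562 0.1055 0.02  ]
jaw [306.1, 74.7] [0.5577 0.0845 0.021 ]
15.7 [ 0.5641 -0.0088  0.0682] F [-0.4 -0.1  1.4] M [-0.28   0.293 -0.053] jt7 -0.179 q [-0.13  0.5   0.05  1.96 -0.04  0.68 -0.09] yaw 87.9 g 0.401
```

Emit:
jog_arm --plan '[{"x": 0,"y": 0,"z": 0,"wx": 0,"wy": 0,"wz": 0.02},{"x": 0,"y": 0,"z": 0,"wx": 0,"wy": 0,"wz": 0.04},{"x": 0,"y": 0,"z": 0,"wx": 0,"wy": 0,"wz": 0.06}]'

```text
t: 15.95
eef_pos: [0.564, -0.0087, 0.0682]
tool_rot: [0.0, 0.782, 0.624, 0.003]
contact_force: [-0.4, -1.0, 1.0]
gripper_width: 0.401
```

```bash
python3 st2.py w13
```

```text
15.95 [ 0.564  -0.0087  0.0682] F [-0.4 -1.   1. ] M [-0.16   0.299  0.07 ] jt7 0.774 q [-0.17  0.5   0.1   1.96 -0.08  0.67 -0.25] yaw 77.19 g 0.401
medallion [252.1, 32.4] [0.5559 0.1063 0.02  ]
jaw [269.4, 81.8] [0.5579 0.0849 0.021 ]
16.1 [ 0.564  -0.0087  0.0682] F [-0.9 -2.   1.1] M [-0.231  0.314 -0.081] jt7 -0.18 q [-0.17  0.5   0.1   1.96 -0.08  0.67 -0.24] yaw 77.36 g 0.404
```

Emit:
jog_arm --plan '[{"x": 0,"y": 0,"z": 0,"wx": 0,"wy": 0,"wz": 0.02},{"x": 0,"y": 0,"z": 0,"wx": 0,"wy": 0,"wz": 0.04},{"x": 0,"y": 0,"z": 0,"wx": 0,"wy": 0,"wz": 0.06}]'

```text
t: 16.35
eef_pos: [0.564, -0.0087, 0.0682]
tool_rot: [-0.0, 0.836, 0.549, 0.003]
contact_force: [-2.2, -1.0, 0.6]
gripper_width: 0.4
```

```bash
python3 st2.py w14
python3 - <<'E'
import cv2,numpy as np
a=[cv2.imread(f"pics/{n}.png") for n in ("w9","w10","w12","w14")]
O=np.zeros((560,800,3),np.uint8)
for k,i in enumerate(a):
    c=cv2.convertScaleAbs(cv2.resize(i[:280 if 0 else 420,40:640],(400,280),interpolation=3),alpha=1.8)
    O[(k//2)*280:(k//2)*280+280,(k%2)*400:(k%2)*400+400]=c
cv2.imwrite("pics/m1.png",O)
E
```

```text
16.35 [ 0.564  -0.0087  0.0682] F [-2.2 -1.   0.6] M [-0.204  0.344  0.061] jt7 0.77 q [-0.21  0.51  0.14  1.96 -0.12  0.67 -0.4 ] yaw 66.63 g 0.4
medallion [212.7, 50.6] [0.5577 0.1063 0.02  ]
jaw [233.4, 95.6] [0.5575 0.0857 0.021 ]
16.5 [ 0.564  -0.0087  0.0682] F [-0.3 -1.   1.3] M [-0.214  0.308 -0.061] jt7 -0.18 q [-0.21  0.51  0.14  1.96 -0.12  0.67 -0.39] yaw 66.79 g 0.403
```

Emit:
jog_arm --plan '[{"x": 0,"y": 0,"z": 0,"wx": 0,"wy": 0,"wz": 0.02},{"x": 0,"y": 0,"z": 0,"wx": 0,"wy": 0,"wz": 0.04},{"x": 0,"y": 0,"z": 0,"wx": 0,"wy": 0,"wz": 0.06}]'

```text
t: 16.75
eef_pos: [0.564, -0.0087, 0.0682]
tool_rot: [-0.0, 0.883, 0.47, 0.003]
contact_force: [-0.6, -0.5, 0.7]
gripper_width: 0.402
```

```bash
python3 st2.py w15
```

```text
16.75 [ 0.564  -0.0087  0.0682] F [-0.6 -0.5  0.7] M [-0.118  0.35   0.086] jt7 0.767 q [-0.24  0.51  0.19  1.97 -0.16  0.67 -0.55] yaw 56.07 g 0.402
medallion [175.1, 78.5] [0.5574 0.1061 0.02  ]
jaw [206.9, 118.4] [0.5585 0.0844 0.021 ]
16.9 [ 0.564  -0.0087  0.0682] F [-0.9 -1.1  0.9] M [-0.13   0.277 -0.052] jt7 -0.179 q [-0.24  0.51  0.19  1.97 -0.15  0.67 -0.54] yaw 56.23 g 0.4
```

Emit:
jog_arm --plan '[{"x": 0,"y": 0,"z": 0,"wx": 0,"wy": 0,"wz": 0.02},{"x": 0,"y": 0,"z": 0,"wx": 0,"wy": 0,"wz": 0.04}]'

```text
t: 17.07
eef_pos: [0.564, -0.0087, 0.0682]
tool_rot: [-0.001, 0.909, 0.416, 0.003]
contact_force: [-1.5, -0.2, 1.3]
gripper_width: 0.403
```

```bash
python3 st2.py w16
```

```text
17.07 [ 0.564  -0.0087  0.0682] F [-1.5 -0.2  1.3] M [-0.212  0.328  0.108] jt7 0.856 q [-0.27  0.51  0.22  1.97 -0.18  0.67 -0.64] yaw 49.14 g 0.403
medallion [155.9, 97.7] [0.5586 0.1062 0.02  ]
jaw [190.4, 131.9] [0.5596 0.0852 0.021 ]
17.22 [ 0.564  -0.0086  0.0682] F [-0.3 -0.8  0.9] M [-0.236  0.298 -0.03 ] jt7 -0.221 q [-0.27  0.51  0.22  1.97 -0.18  0.67 -0.64] yaw 49.28 g 0.397
```

Emit:
jog_arm --plan '[{"x": 0,"y": 0,"z": 0,"wx": 0,"wy": 0,"wz": 0.02},{"x": 0,"y": 0,"z": 0,"wx": 0,"wy": 0,"wz": 0.04}]'

```text
t: 17.38
eef_pos: [0.564, -0.0087, 0.0682]
tool_rot: [-0.001, 0.933, 0.36, 0.003]
contact_force: [-1.5, -1.2, 0.4]
gripper_width: 0.402
```

```bash
python3 st2.py w17
```

```text
17.38 [ 0.564  -0.0087  0.0682] F [-1.5 -1.2  0.4] M [-0.184  0.312  0.199] jt7 0.745 q [-0.29  0.51  0.26  1.97 -0.21  0.68 -0.74] yaw 42.19 g 0.402
medallion [137.5, 123.8] [0.5572 0.1058 0.02  ]
jaw [172.4, 153.0] [0.5574 0.0856 0.021 ]
17.53 [ 0.564  -0.0086  0.0682] F [-0.7 -0.5  1.4] M [-0.221  0.309  0.084] jt7 -0.313 q [-0.29  0.51  0.26  1.97 -0.21  0.68 -0.74] yaw 42.32 g 0.401
```

Emit:
jog_arm --plan '[{"x": 0,"y": 0,"z": 0,"wx": 0,"wy": 0,"wz": 0.015},{"x": 0,"y": 0,"z": 0,"wx": 0,"wy": 0,"wz": 0.03}]'

```text
t: 17.7
eef_pos: [0.564, -0.0086, 0.0682]
tool_rot: [-0.001, 0.948, 0.318, 0.003]
contact_force: [-1.3, -0.7, 0.4]
gripper_width: 0.399
```

```bash
python3 st.py
```

```text
17.7 [ 0.564  -0.0086  0.0682] F [-1.3 -0.7  0.4] M [-0.188  0.291  0.238] jt7 0.462 q [-0.31  0.52  0.28  1.97 -0.22  0.68 -0.81] yaw 37.08 g 0.399
```

Emit:
jog_arm --plan '[{"x": 0,"y": 0,"z": 0,"wx": 0,"wy": 0,"wz": 0.012},{"x": 0,"y": 0,"z": 0,"wx": 0,"wy": 0,"wz": 0.024}]'

```text
t: 17.87
eef_pos: [0.564, -0.0086, 0.0682]
tool_rot: [-0.001, 0.959, 0.283, 0.003]
contact_force: [-0.4, -1.3, 0.8]
gripper_width: 0.402
```

```bash
python3 st.py
```

```text
17.87 [ 0.564  -0.0086  0.0682] F [-0.4 -1.3  0.8] M [-0.213  0.273  0.321] jt7 0.203 q [-0.33  0.52  0.3   1.97 -0.24  0.68 -0.87] yaw 32.93 g 0.402
```

Emit:
jog_arm --plan '[{"x": 0,"y": 0,"z": 0,"wx": 0,"wy": 0,"wz": 0.01},{"x": 0,"y": 0,"z": 0,"wx": 0,"wy": 0,"wz": 0.02}]'

```text
t: 18.03
eef_pos: [0.564, -0.0086, 0.0682]
tool_rot: [-0.001, 0.967, 0.254, 0.003]
contact_force: [-1.2, -1.8, 0.9]
gripper_width: 0.398
```

```bash
python3 st.py
```

```text
18.03 [ 0.564  -0.0086  0.0682] F [-1.2 -1.8  0.9] M [-0.219  0.298  0.284] jt7 0.184 q [-0.34  0.52  0.31  1.97 -0.25  0.68 -0.92] yaw 29.44 g 0.398
```

Emit:
jog_arm --plan '[{"x": 0,"y": 0,"z": 0,"wx": 0,"wy": 0,"wz": 0.01},{"x": 0,"y": 0,"z": 0,"wx": 0,"wy": 0,"wz": 0.02}]'

```text
t: 18.2
eef_pos: [0.564, -0.0086, 0.0682]
tool_rot: [-0.001, 0.975, 0.224, 0.003]
contact_force: [-1.3, -1.0, 1.5]
gripper_width: 0.4
```

```bash
python3 st.py
```

```text
18.2 [ 0.564  -0.0086  0.0682] F [-1.3 -1.   1.5] M [-0.274  0.329  0.224] jt7 0.256 q [-0.35  0.52  0.33  1.97 -0.27  0.68 -0.97] yaw 25.84 g 0.4
```

Emit:
jog_arm --plan '[{"x": 0,"y": 0,"z": 0,"wx": 0,"wy": 0,"wz": 0.01},{"x": 0,"y": 0,"z": 0,"wx": 0,"wy": 0,"wz": 0.02}]'

```text
t: 18.37
eef_pos: [0.5639, -0.0086, 0.0682]
tool_rot: [-0.001, 0.981, 0.193, 0.003]
contact_force: [-1.2, -0.8, 1.7]
gripper_width: 0.399
```

```bash
python3 st.py; python3 - <<'E'
from h import *
c=[]
for n in ("scene","side","wrist"): c.append(snap(n,"z_"+n))
E
```

```text
18.37 [ 0.5639 -0.0086  0.0682] F [-1.2 -0.8  1.7] M [-0.214  0.293  0.021] jt7 0.385 q [-0.36  0.53  0.35  1.98 -0.28  0.68 -1.02] yaw 22.21 g 0.399
```

Emit:
jog_arm --plan '[{"x": 0,"y": 0,"z": 0,"wx": 0,"wy": 0,"wz": 0.01},{"x": 0,"y": 0,"z": 0,"wx": 0,"wy": 0,"wz": 0.02}]'

```text
t: 18.68
eef_pos: [0.564, -0.0086, 0.0682]
tool_rot: [-0.001, 0.987, 0.162, 0.003]
contact_force: [-1.1, -0.1, 1.9]
gripper_width: 0.398
```

```bash
python3 st.py
```

```text
18.68 [ 0.564  -0.0086  0.0682] F [-1.1 -0.1  1.9] M [-0.219  0.281  0.165] jt7 0.372 q [-0.38  0.53  0.36  1.98 -0.29  0.68 -1.07] yaw 18.64 g 0.398
```

Torque peaked at about 0.3 N m, dropped to 0.02, and is rising again: one click. I'll stop, release and retreat straight up.

Emit:
jog_arm --plan '[{"x": 0,"y": 0,"z": 0,"wx": 0,"wy": 0,"wz": 0},{"x": 0,"y": 0,"z": 0,"wx": 0,"wy": 0,"wz": 0},{"x": 0,"y": 0,"z": 0,"wx": 0,"wy": 0,"wz": 0},{"x": 0,"y": 0,"z": 0,"wx": 0,"wy": 0,"wz": 0},{"x": 0,"y": 0,"z": 0,"wx": 0,"wy": 0,"wz": 0},{"x": 0,"y": 0,"z": 0,"wx": 0,"wy": 0,"wz": 0},{"x": 0,"y": 0,"z": 0,"wx": 0,"wy": 0,"wz": 0},{"x": 0,"y": 0,"z": 0,"wx": 0,"wy": 0,"wz": 0}]' --hand 0.3

```text
t: 19.35
eef_pos: [0.564, -0.0086, 0.0682]
tool_rot: [-0.001, 0.987, 0.162, 0.003]
contact_force: [-0.1, -0.1, 0.2]
gripper_width: 0.648
```

Emit:
jog_arm --plan '[{"x": 0,"y": 0,"z": -0.08,"wx": 0,"wy": 0,"wz": 0},{"x": 0,"y": 0,"z": -0.2,"wx": 0,"wy": 0,"wz": 0},{"x": 0,"y": 0,"z": -0.35,"wx": 0,"wy": 0,"wz": 0},{"x": 0,"y": 0,"z": -0.5,"wx": 0,"wy": 0,"wz": 0},{"x": -0.1,"y": 0,"z": -0.6,"wx": 0,"wy": 0,"wz": 0},{"x": -0.2,"y": 0,"z": -0.6,"wx": 0,"wy": 0,"wz": 0},{"x": -0.2,"y": 0,"z": -0.6,"wx": 0,"wy": 0,"wz": 0},{"x": -0.2,"y": 0,"z": -0.6,"wx": 0,"wy": 0,"wz": 0}]'

```text
t: 20.02
eef_pos: [0.5249, -0.022, 0.1883]
tool_rot: [-0.002, 0.987, 0.162, 0.003]
contact_force: [0.2, 0.5, -0.3]
gripper_width: 0.65
```

```bash
python3 st.py; python3 - <<'E'
from h import *
w=snap("wrist","f_w")
pk=proj("wrist",[.563,-.009,.07]);pm=proj("wrist",[.5563,.106,.04]);print(pk,pm)
for n,z in (("medallion",.02),("jaw",.021),("nest",.02),("knob",.054)):
    for r in finder.place_of("wrist",n)[:1]: print(n,r['location'],onz("wrist",r["location"],z))
s=snap("scene","f_s")
def cr(i,p,h,sz):
    x,y=[int(v) for v in p];x=min(max(x,h),639-h);y=min(max(y,h),479-h);return cv2.resize(i[y-h:y+h,x-h:x+h],(sz,sz),interpolation=2)
O=np.zeros((600,800,3),np.uint8)
O[:400,:400]=cv2.convertScaleAbs(cr(w,pk,50,400),alpha=1.8)
O[:400,400:]=cr(w,(pk+pm)/2,130,400)
O[400:,:200]=cv2.convertScaleAbs(cr(s,(285,256),20,200),alpha=1.8)
O[400:,200:400]=cr(s,(310,250),50,200)
cv2.imwrite("pics/fin.png",O)
E
```

```text
20.02 [ 0.5249 -0.022   0.1883] F [ 0.2  0.5 -0.3] M [ 0.032  0.004 -0.021] jt7 -0.003 q [-0.45  0.29  0.45  1.98 -0.17  0.89 -1.15] yaw 18.6 g 0.65
[328.9 173.1] [173.1 124.6]
medallion [183.1, 120.4] [0.5592 0.1066 0.02  ]
jaw [205.9, 127.7] [0.5597 0.0887 0.021 ]
nest [182.5, 118.6] [0.5604 0.1072 0.02  ]
knob [327.5, 165.2] [ 0.5661 -0.007   0.054 ]
```

View pics/fin.png

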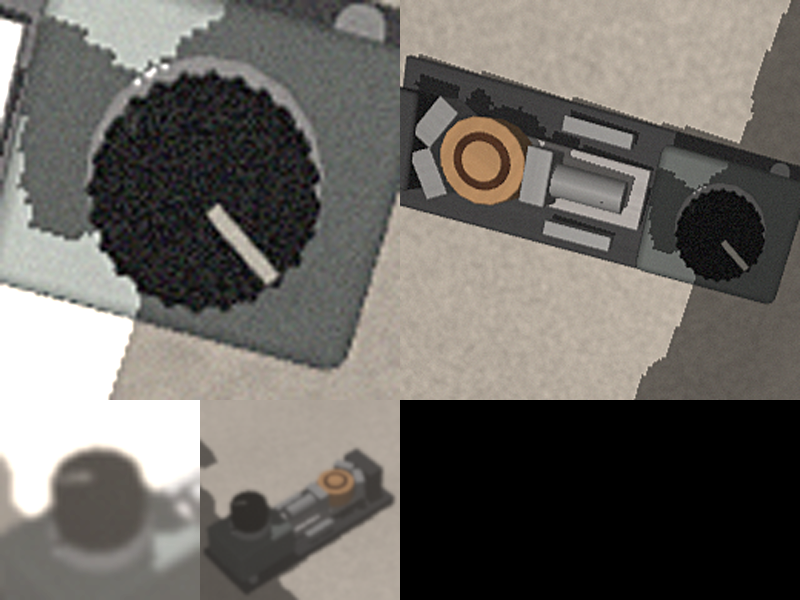

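Final view: medallion seated against both V faces with the jaw on it; the knob's line points to (275,280) in the close-up. The collar's mark is hidden under the knob there, so I'll shift the camera and measure the collar ring numerically.

Emit:
jog_arm --plan '[{"x": -0.1,"y": 0.1,"z": 0,"wx": 0,"wy": 0,"wz": 0},{"x": -0.2,"y": 0.2,"z": 0,"wx": 0,"wy": 0,"wz": 0},{"x": -0.3,"y": 0.3,"z": 0,"wx": 0,"wy": 0,"wz": 0},{"x": -0.4,"y": 0.35,"z": 0,"wx": 0,"wy": 0,"wz": 0},{"x": -0.4,"y": 0.35,"z": 0,"wx": 0,"wy": 0,"wz": 0},{"x": -0.4,"y": 0.35,"z": 0,"wx": 0,"wy": 0,"wz": 0},{"x": -0.4,"y": 0.35,"z": 0,"wx": 0,"wy": 0,"wz": 0}]'

```text
t: 20.9
eef_pos: [0.4732, -0.1128, 0.187]
tool_rot: [-0.001, 0.987, 0.162, 0.003]
contact_force: [0.5, 0.0, -0.5]
gripper_width: 0.647
```

```bash
python3 st.py; python3 - <<'E'
from h import *
im=snap("wrist","f_w2");g=cv2.cvtColor(im,cv2.COLOR_BGR2GRAY).astype(float)
o,_=ray("wrist",(320,240));print("cam",o.round(3))
for r in finder.place_of("wrist","knob")[:1]+finder.place_of("wrist","collar")[:1]: print(r)
def samp(p):
    u=proj("wrist",p);return cv2.getRectSubPix(g.astype(np.float32),(1,1),tuple(map(float,u)))[0,0] if 0<u[0]<639 and 0<u[1]<479 else -1
C=np.array([.5635,-.009])
print("deg: top-line@.010/.015 | collar r=.0195,.0205 z=.054 | side r=.021 z=.051")
for a in range(-180,180,8):
    d=np.array([np.cos(np.radians(a)),np.sin(np.radians(a))])
    print(a,[int(samp(np.r_[C+d*r,z])) for r,z in ((.010,.081),(.014,.081),(.0195,.054),(.0205,.054),(.021,.052),(.021,.050))])
E
```

```text
20.9 [ 0.4732 -0.1128  0.187 ] F [ 0.5  0.  -0.5] M [ 0.02  -0.036  0.032] jt7 0.009 q [-0.32  0.23  0.5   2.07 -0.15  0.87 -0.98] yaw 18.7 g 0.647
cam [ 0.544 -0.088  0.331]
{'location': [220.8, 47.3], 'confidence': 0.89}
{'location': [225.2, 45.0], 'confidence': 0.65}
deg: top-line@.010/.015 | collar r=.0195,.0205 z=.054 | side r=.021 z=.051
-180 [24, 28, 128, 87, 90, 90]
-172 [25, 30, 120, 88, 94, 94]
-164 [27, 33, 132, 86, 96, 98]
-156 [26, 30, 115, 78, 94, 92]
-148 [34, 29, 99, 86, 95, 94]
-140 [30, 32, 110, 74, 95, 97]
-132 [22, 31, 88, 66, 96, 97]
-124 [175, 170, 86, 80, 94, 97]
-116 [171, 143, 91, 58, 95, 92]
-108 [22, 28, 87, 39, 88, 96]
-100 [26, 23, 72, 44, 98, 94]
-92 [31, 32, 50, 42, 101, 98]
-84 [29, 32, 109, 44, 51, 43]
-76 [29, 30, 105, 49, 97, 98]
-68 [30, 28, 90, 49, 54, 87]
-60 [28, 29, 69, 45, 51, 48]
-52 [29, 26, 69, 54, 52, 49]
-44 [26, 31, 72, 62, 47, 51]
-36 [30, 31, 72, 61, 52, 53]
-28 [28, 22, 70, 59, 51, 53]
-20 [26, 25, 68, 73, 62, 56]
-12 [26, 26, 49, 70, 60, 65]
-4 [25, 29, 16, 49, 69, 73]
4 [22, 28, 28, 9, 20, 24]
12 [27, 29, 25, 32, 25, 34]
20 [26, 20, 28, 29, 28, 28]
28 [34, 20, 21, 31, 24, 23]
36 [37, 29, 23, 23, 26, 21]
44 [22, 30, 28, 23, 21, 26]
52 [24, 31, 24, 12, 23, 27]
60 [30, 23, 23, 23, 25, 30]
68 [25, 20, 28, 22, 26, 29]
76 [24, 22, 23, 27, 25, 23]
84 [19, 21, 23, 26, 31, 23]
92 [24, 24, 26, 19, 27, 28]
100 [28, 25, 23, 30, 30, 16]
108 [23, 24, 17, 27, 25, 28]
116 [26, 20, 25, 23, 23, 29]
124 [24, 29, 25, 27, 25, 27]
132 [30, 25, 28, 23, 29, 25]
140 [22, 23, 31, 21, 16, 17]
148 [21, 30, 20, 48, 78, 56]
156 [29, 33, 40, 107, 97, 93]
164 [18, 19, 132, 95, 91, 92]
172 [27, 23, 136, 96, 90, 89]
```

The line is at about -120° and the collar's mark, the dark dip, at about -92°. That is roughly 29° (0.5 rad), one click. Handing in.

```bash
python3 -c "
from station import bot
print(bot.hand_in())"
```

```text
the job is handed in; nothing more can be done
None
```

The medallion is clamped in the V jaw with the knob one click past the collar's mark. I handed the job in at about 21 s of the 72 s allowed, and no verdict was reported.

- **Placing:** I took the rightmost of the four ringed discs and set it flat on the bed with about 9 N of contact. I then gripped the knob once and turned it about 200° clockwise in all.
- **Click:** the torque climbed to about 0.3 N m, dropped to 0.02 and began to rise again (0.17). I stopped there, released the knob and moved clear.
- **Final checks:** the picture shows the medallion against both V faces with the jaw on it, and the network puts it about 1.3 mm from the nest. Sampling the collar ring, I put the knob's line about 29° (0.5 rad) past the collar's mark. That angle rests on a single dark dip in 8° samples, because the mark was hidden in the last picture I viewed.
- **Not checked:** the jaw force is inferred from the torque. I saw no contact with the bystanders but did not measure their positions again. The networks disagreed by a few millimetres on the knob and jaw positions, so I relied on the wrist camera close up.

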